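Check the counter scale with the weight hidden in one of three tins

TASK

One of the three look-alike tins on the locksmith's bench holds the brass check weight; tell it by its heft and stand it upright in the centre of the scale's pan, lowering it with the springy pan until the pan carries it, so that the pan never sinks or bounces deeper than 13 mm. Leave the other two tins standing upright on the bench and do not disturb the other things.

Things in the scene. Friction and masses are not known exactly. Their poses are not given: they have to be found in the camera images.
- tin_a: closed square metal tin, 52 x 52 mm, 70 mm tall, darker lid (top 14 mm, 0.5 mm proud); origin: centre of its underside, z up, x and y square to its walls. All three look alike; one, never the same, holds the brass check weight (0.45 to 0.6 kg in all), the others only a cork liner (0.09 to 0.15 kg in all). The content lies in the lower half with 1.5 mm of play.
- tin_b: closed square metal tin, 52 x 52 mm, 70 mm tall, darker lid (top 14 mm, 0.5 mm proud); origin: centre of its underside, z up, x and y square to its walls. All three look alike; one, never the same, holds the brass check weight (0.45 to 0.6 kg in all), the others only a cork liner (0.09 to 0.15 kg in all). The content lies in the lower half with 1.5 mm of play.
- tin_c: closed square metal tin, 52 x 52 mm, 70 mm tall, darker lid (top 14 mm, 0.5 mm proud); origin: centre of its underside, z up, x and y square to its walls. All three look alike; one, never the same, holds the brass check weight (0.45 to 0.6 kg in all), the others only a cork liner (0.09 to 0.15 kg in all). The content lies in the lower half with 1.5 mm of play.
- scale: grey counter scale fixed to the bench, housing 180 x 180 mm and 45 mm high; origin at the centre of its underside, z up, its small dial faces its -x
- pan_center (a point): centre of the upper face of the scale's round steel pan (136 mm across, 5 mm thick, no rim, with an engraved circle 84 mm across and a dot at the centre); upper face 70 mm above the bench when empty; z up. The point sinks with the pan
- pan (a joint): how far the pan has sunk, m: 0 empty, positive down, stop at 0.016. Spring about 0.55 N per mm, yields at once, little damped: a weight let go at first touch bounces to about 1.6 times its resting depth. Check-weight tin rests at about 8 to 10.5 mm, a liner tin at about 1.5 to 2.8 mm
- padlock: bystander, leave alone: brass padlock lying flat, 46 mm wide, about 80 mm long, 18 mm high; origin at its underside
- lock_cylinder: bystander, leave alone: brass door-lock cylinder lying flat, 65 mm long, 26 mm wide, about 17 mm high; origin at its underside
- screwdriver: bystander, leave alone: screwdriver lying flat; origin at its underside (middle of its length)
- oil: bystander, leave alone: amber oil bottle with black cap, 44 mm across, 120 mm tall; origin at its underside
- jar: bystander, leave alone: glass jar with steel cap, 70 mm across, 90 mm tall; origin at its underside
- brush: bystander, leave alone: hand brush lying flat; origin at its underside (middle of its length)
- keys: bystander, leave alone: bunch of three brass keys on a ring, lying flat, 10 mm high; origin at its underside

How it is judged:
At the end, for the whole second after the job is handed in: The heavy tin stands upright, released and at rest on the pan, its centre within 6 mm of the pan's centre, and its weight alone holds the pan 7 to 12 mm down; the two light tins stand upright on the bench (not on the pan or on anything else); the fingers touch nothing ((((horizontal distance between tin_a and pan_center below 0.006 m and z of tin_a in the frame of pan_center between -0.003 and 0.003 m) and height (world z) of each of tin_b, tin_c below 0.006 m) or ((horizontal distance between tin_b and pan_center below 0.006 m and z of tin_b in the frame of pan_center between -0.003 and 0.003 m) and height (world z) of each of tin_a, tin_c below 0.006 m) or ((horizontal distance between tin_c and pan_center below 0.006 m and z of tin_c in the frame of pan_center between -0.003 and 0.003 m) and height (world z) of each of tin_a, tin_b below 0.006 m)) and value of joint pan between 0.007 and 0.012 m and velocity of joint pan between -0.01 and 0.01 m/s and angle between each of tin_a, tin_b, tin_c's own z axis and vertical below 0.06 rad and linear speed of each of tin_a, tin_b, tin_c below 0.02 m/s and contact force between the fingers and anything else below 0.3 N).
It fails at once if the pan is pressed or bounces deeper than 13 mm (of its 16 mm of travel) (value of joint pan above 0.013 m).
It fails at once if a tin is tipped by more than 30 degrees (angle between any of tin_a, tin_b, tin_c's own z axis and vertical above 0.52 rad).
It fails at once if another thing on the bench (padlock, lock cylinder, screwdriver, oil bottle, jar, brush or keys) is moved by more than 20 mm (distance of any of padlock, lock_cylinder, screwdriver, oil, jar, brush, keys from where it was at the start of the episode above 0.02 m).
It also fails if it takes over 61 s, if anything falls off the work surface, if the arm or the gripper's body presses on something with over 40 N, if the wrist force passes 120 N, or if a joint passes its speed limit or range.

ROBOT

A 6-joint arm with a two-finger parallel gripper is mounted at the origin on the work surface. World frame = base frame: x ahead of the robot, y to its left, z up, the work surface at z = 0. Lengths are in m, angles in rad, forces in N, time in s.
With the tool pointing down it reaches from about 0.325 to 0.9 m from the base axis. Payload 3.5 kg.
Tool frame: the origin (TCP) lies at the very end of the fingers, on their centre line; the grasp point (between the pads) lies 19 mm behind it; z points along the fingers, y is the line along which they close (so a half turn about z gives the same grasp; the last joint's range is limited). The gripper opens to 85 mm and grips with 20 to 120 N. Pads are 22 mm wide; open, the fingers measure 114 mm over their backs; the gripper's body (76 mm by 85 mm) begins 54 mm behind the grasp point. The pads swing forward as they close: fully open they stand 13 mm farther back than shut.
Start: joints at [-0.103, 0.276, -0.026, 1.268, 0, 1.467], TCP at [0.625, -0, 0.231] pointing down, gripper open.
Joint ranges: [-3.12, 3.12], [-0.85, 1.88], [-1.08, 1.24], [-1.95, 2.15], [-1.57, 1.53], [-3.14, 3.14]. Speed limits (rad/s): [2.57, 2.57, 3.14, 3.14, 3.14, 3.14].

INTERFACE

Orientations are given as a rotation vector (axis times angle).
In Python, from workcell import ctrl gives the robot as it stands.
- The arm moves only by the tool send_rows, never from a script. Its argument "increments" is a list of rows, each a list of 3 entries, a list of its own where there are three numbers: the shift along the tool's x, y, z each as a share of 0.02 m, from -1 to 1, then the turn about the tool's z as a share of 6 degrees, from -1 to 1, then the opening, from -1 (shut) to 1 (fully open). In form: [[[x, y, z], yaw, fingers], ...]. A call has 1 to 12 rows; each row shifts and turns the commanded pose from where the row before left it, along the tool's axes as they then stand; what a row does not reach is not made up. A row lasts 1/12 s, in which the tool goes at most 41.7 mm and 7.16 degrees, less where a joint would pass 70% of its speed; a pose out of reach is approached as far as the arm can. A call with a number of a shift or a turn outside -1 to 1 is refused whole. A call with a gripper value outside its range is refused whole. The fingers move at their own pace and stop on an object; "newtons" is the grip in N (left out, the last holds). Time passes only in rows, so rows that do not move let the fingers close. It gives the time, the measured TCP pose, the force, the opening and the grip force at its end, in the units of the state.
- ctrl.state(): the state, without advancing time (a new reading comes with each control period).
- ctrl.capture(name): name is "scene" or "side" or "wrist"; returns a dict with "img" (480x640x3 uint8, blue, green, red), "z_map" (480x640 float32, m along the optical axis (not along the pixel's ray), 0 where there is no reading), "K" (3x3 intrinsics, pixels), "cam_to_world" (4x4, takes a point from camera to world coordinates). Camera axes: x right, y down, z forward; pixel columns grow to the right and rows downward; lengths in m; the calibration is good to about 2 mm. A picture is of the moment at which its call begins.
- ctrl.close_job(): hands the job in; it is judged then, once.
Trained networks look in the newest picture that a camera, given by its name, has taken for a name from the list of things; names that differ only in an ending like _2 or _b are one class to them, and where a whole thing is asked for, a point or a joint stands for the part that bears it (a point fixed in the world has none). Each returns a list of dicts, best first, with "p" (0 to 1); they miss things now and then, are a little off and sometimes report something else, mostly with a low value. They report only what shows in the picture. A call takes as long as a camera call.
- ctrl.spot_in(label, camera): "box" ([left, top, right, bottom] in pixels, round what is visible of it).
- ctrl.place_of(label, camera): "pixel" ([row, column] in pixels: a listed point, or the origin of a listed thing).
The state is a dict: "clock": time; "joint_positions": joint angles; "dq": joint speeds; "joint_torque": joint torques, N m; "position": TCP position; "tcp_rot": TCP orientation; "ft_force": force on the tool from outside, world axes, zero at the start; "moment": the same for the moment, N m; "width": opening from 0.0 (shut) to 1.0 (fully open); "grip_force": force on a finger pad.
Only numpy, scipy, OpenCV 4.12 (cv2) and the standard library are available. Lean on these libraries where they do the work, as an engineer would, in place of code of your own. Each camera call takes 0.05 s, during which the arm holds its last target. There are 200 camera calls.

## Working session

There is one attempt and no reset: what is moved stays moved. The work goes in short steps, Python scripts to look and compute and a tool call to move; the robot and the scene stay as the last step left them, time stands still between calls to the robot, and variables do not carry over. Pictures are saved under pics/ and viewed, at most 10 in all, crops included, and the job is handed in when it is done.

Besides the shell and the picture viewer there is one more tool, called after "Request:" as a command line: name --argument value ..., lists and objects as JSON in quotes. send_rows: Moves the arm, as the interface text tells. Its arguments: {"type":"object","properties":{"increments":{"type":"array","items":{"type":"array"}},"newtons":{"type":"number"}},"required":["increments"]}

```bash
mkdir -p pics; cat > h.py <<'E'
from workcell import ctrl
import numpy as np, cv2
def px2w(c,r,col,z=None):
    K,T=c["K"],np.array(c["cam_to_world"])
    if z is None:
        z=np.median([v for v in c["z_map"][int(r)-2:int(r)+3,int(col)-2:int(col)+3].ravel() if v>0])
    p=np.linalg.inv(K)@[col,r,1]*z
    return T[:3,:3]@p+T[:3,3]
def cloud(c):
    K,T=c["K"],np.array(c["cam_to_world"])
    v,u=np.mgrid[:480,:640]; z=c["z_map"]
    P=np.stack([(u-K[0,2])/K[0,0]*z,(v-K[1,2])/K[1,1]*z,z],-1)@T[:3,:3].T+T[:3,3]
    P[z<=0]=np.nan
    return P
E
python3 - <<'E'
from h import *
s=ctrl.state();print({k:np.round(v,3).tolist() for k,v in s.items()})
ims=[]
for n in("scene","side"):
    c=ctrl.capture(n);np.savez(f"{n}.npz",**c);cv2.imwrite(f"pics/{n}0.png",c["img"])
    P=cloud(c)
    print(n,np.round(np.array(c["cam_to_world"])[:3,3],2))
    for l in("tin_a","scale","pan_center"):
        for d in ctrl.spot_in(l,n)[:4]:print(l,"box",np.round(d["box"]),round(d["p"],2))
        for d in ctrl.place_of(l,n)[:4]:
            r,k=d["pixel"];print(l,"place",round(r),round(k),round(d["p"],2),np.round(P[int(r),int(k)],3))
E
```

```text
{'clock': 0.0, 'joint_positions': [-0.103, 0.277, -0.028, 1.268, -0.0, 1.467], 'dq': [0.002, 0.0, -0.001, -0.0, -0.001, -0.0], 'joint_torque': [-0.001, -44.551, 29.52, 0.016, -0.0, -0.0], 'position': [0.624, 0.0, 0.23], 'tcp_rot': [-2.22, -2.22, 0.002], 'ft_force': [0.563, -0.944, 0.624], 'moment': [-0.008, 0.04, -0.026], 'grip_force': 0.0, 'width': 1.001}
scene [ 1.52 -0.17  0.81]
tin_a box [267. 209. 293. 241.] 0.97
tin_a box [167. 217. 200. 253.] 0.87
tin_a box [211. 266. 236. 304.] 0.76
tin_a place 296 226 0.98 [ 0.678 -0.212  0.021]
tin_a place 244 186 0.86 [ 0.478 -0.303  0.027]
tin_a place 237 279 0.75 [ 0.466 -0.066  0.012]
scale box [376. 210. 429. 244.] 0.33
scale box [236. 248. 252. 273.] 0.2
scale place 247 398 0.95 [0.6   0.216 0.045]
pan_center box [374. 210. 431. 243.] 0.97
pan_center place 223 402 0.86 [0.532 0.242 0.07 ]
side [ 0.41 -0.75  0.76]
tin_a box [244. 271. 280. 317.] 0.97
tin_a box [368. 309. 401. 355.] 0.84
tin_a place 405 290 0.72 [ 0.448 -0.337  0.055]
tin_a place 308 262 0.7 [ 0.43  -0.095  0.023]
tin_a place 345 381 0.55 [ 0.634 -0.239  0.036]
scale box [246. 175. 338. 242.] 0.62
scale place 214 290 0.74 [0.529 0.174 0.045]
pan_center box [262. 177. 316. 208.] 0.68
pan_center place 188 291 0.85 [0.544 0.247 0.071]
```

View pics/scene0.png

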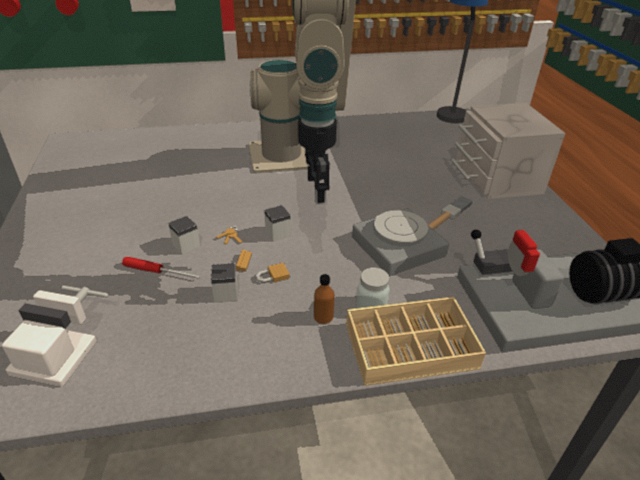

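View pics/side0.png

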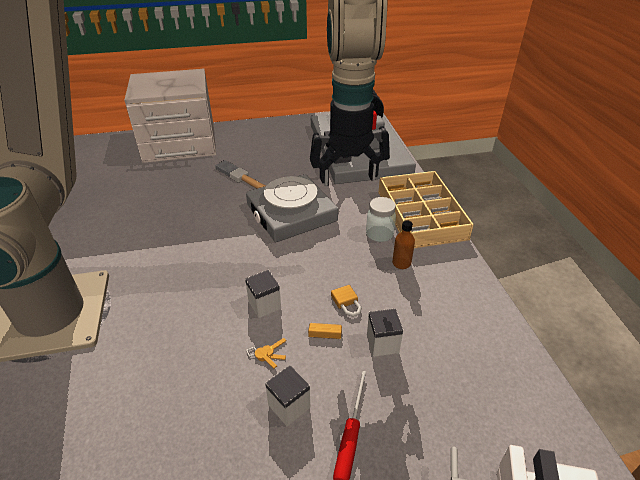

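The scene view shows three tins (lids near pixels (183,225), (277,215) and (223,272)) and the pan at (402,226). The side view shows the same tins at (263,280), (288,385) and (385,322), and the pan at (291,192). Keys, cylinder and padlock lie between the tins. Next I'll fit the lids and pan from both depth clouds.

```bash
cat > fit.py <<'E'
from h import *
def fit(c,xy,zlo,zhi,r=0.06):
    P=cloud(c).reshape(-1,3); m=(np.hypot(P[:,0]-xy[0],P[:,1]-xy[1])<r)&(P[:,2]>zlo)&(P[:,2]<zhi)
    Q=P[m]; 
    if len(Q)<20: return None
    zz=np.median(Q[:,2]); (cx,cy),(w,h),a=cv2.minAreaRect((Q[:,:2]*1000).astype(np.float32))
    return len(Q),[round(v,4) for v in(cx/1000,cy/1000,zz)],(round(w,1),round(h,1)),round(a,1)
E
python3 - <<'E'
from fit import *
cs={n:np.load(n+".npz") for n in("scene","side")}
for xy in((0.44,-0.08),(0.45,-0.32),(0.65,-0.225)):
    for n in cs: print(n,xy,fit(cs[n],xy,0.063,0.08))
for n in cs: print(n,"pan",fit(cs[n],(0.54,0.24),0.066,0.075,0.1))
# two-view triangulation of pan centre
def ray(c,r,k):
    o=c["cam_to_world"][:3,3];d=px2w(c,r,k,1.)-o;return o,d/np.linalg.norm(d)
A=np.zeros((3,3));b=np.zeros(3)
for n,(r,k) in{"scene":(223,402),"side":(188,291)}.items():
    o,d=ray(cs[n],r,k);M=np.eye(3)-np.outer(d,d);A+=M;b+=M@o
print("tri",np.linalg.solve(A,b))
for l in("padlock","lock_cylinder","screwdriver","keys","oil","jar","brush"):
    for n in cs:
        P=cloud(cs[n]);B=ctrl.spot_in(l,n)[:1]
        for d in B:
            x0,y0,x1,y1=[int(v) for v in d["box"]]
            q=P[y0:y1,x0:x1].reshape(-1,3);q=q[q[:,2]>0.006]
            if len(q):print(l,n,round(d["p"],2),np.round(np.nanpercentile(q,[3,97],axis=0),3).tolist())
E
```

```text
scene (0.44, -0.08) (274, [0.4372, -0.0636, np.float64(0.0681)], (59.2, 54.5), 18.5)
side (0.44, -0.08) (565, [0.4364, -0.0667, np.float64(0.0702)], (53.5, 55.7), 17.1)
scene (0.45, -0.32) (301, [0.4524, -0.3032, np.float64(0.0684)], (60.3, 54.1), 28.0)
side (0.45, -0.32) (992, [0.4503, -0.3072, np.float64(0.0702)], (53.8, 53.9), 30.1)
scene (0.65, -0.225) (415, [0.6508, -0.21, np.float64(0.0686)], (52.5, 59.5), 86.7)
side (0.65, -0.225) (720, [0.6491, -0.2135, np.float64(0.0705)], (56.4, 53.3), 86.5)
scene pan (1260, [0.5446, 0.2387, np.float64(0.0685)], (133.6, 136.3), 80.9)
side pan (1366, [0.5434, 0.235, np.float64(0.0702)], (135.5, 133.9), 48.5)
tri [0.54554441 0.23954998 0.07601338]
padlock scene 0.78 [[0.596, -0.133, 0.007], [0.631, -0.061, 0.018]]
padlock side 0.83 [[0.581, -0.135, 0.008], [0.627, -0.067, 0.021]]
lock_cylinder scene 0.57 [[0.521, -0.183, 0.008], [0.639, -0.15, 0.067]]
lock_cylinder side 0.96 [[0.514, -0.182, 0.008], [0.574, -0.149, 0.02]]
screwdriver scene 0.56 [[0.512, -0.448, 0.008], [0.573, -0.32, 0.025]]
screwdriver side 0.65 [[0.503, -0.449, 0.014], [0.585, -0.293, 0.027]]
keys scene 0.71 [[0.41, -0.223, 0.006], [0.447, -0.178, 0.01]]
keys side 0.85 [[0.406, -0.22, 0.006], [0.453, -0.173, 0.011]]
oil scene 0.91 [[0.759, -0.023, 0.011], [0.784, 0.016, 0.118]]
oil side 0.63 [[0.74, -0.027, 0.01], [0.827, 0.101, 0.119]]
jar scene 0.74 [[0.651, 0.079, 0.015], [0.777, 0.178, 0.09]]
jar side 0.46 [[0.74, -0.027, 0.01], [0.824, 0.103, 0.12]]
brush scene 0.84 [[0.375, 0.348, 0.008], [0.49, 0.501, 0.021]]
brush side 0.89 [[0.369, 0.36, 0.008], [0.471, 0.495, 0.022]]
```

Request:
send_rows --increments '[[[-0.325,-0.94,0.35],0,1],[[-0.325,-0.94,0.35],0,1],[[-0.325,-0.94,0.35],0,1],[[-0.325,-0.94,0.35],0,1],[[-0.325,-0.94,0.35],0,1],[[-0.325,-0.94,0.35],0,1],[[-0.325,-0.94,0.35],0,1],[[-0.325,-0.94,0.35],0,1],[[-0.325,-0.94,0.35],0,1],[[-0.325,-0.94,0.35],0,1],[[0,0,0],0,1],[[0,0,0],0,1]]' --newtons 40

```text
clock: 2.4
position: [0.4361, -0.065, 0.161]
tcp_rot: [-2.222, -2.22, 0.0]
ft_force: [0.3, -0.9, 0.0]
width: 0.997
grip_force: 0.0
```

```bash
python3 - <<'E'
from fit import *
s=ctrl.state();print({k:np.round(v,3).tolist() for k,v in s.items() if k in("clock","position","tcp_rot","ft_force","joint_positions")})
c=ctrl.capture("wrist");cv2.imwrite("pics/w1.png",c["img"]);np.savez("w1.npz",**c)
print(c["K"],c["cam_to_world"])
print(fit(c,(0.437,-0.065),0.063,0.08))
for d in ctrl.place_of("tin_a","wrist")[:3]:print(d)
E
```

```text
{'clock': 2.4, 'joint_positions': [-0.295, -0.0, -0.503, 1.069, 0.0, 1.277], 'position': [0.436, -0.065, 0.161], 'tcp_rot': [-2.222, -2.22, 0.0], 'ft_force': [0.317, -0.897, 0.004]}
[[354.45834891   0.         320.87636892]
 [  0.         354.45834891 237.12781677]
 [  0.           0.           1.        ]] [[ 9.99998222e-01 -1.57347542e-03 -1.03974344e-03  4.36738328e-01]
 [-1.82237138e-03 -9.48131490e-01 -3.17873178e-01  1.68149328e-02]
 [-4.85647866e-04  3.17874507e-01 -9.48132671e-01  3.04328916e-01]
 [ 0.00000000e+00  0.00000000e+00  0.00000000e+00  1.00000000e+00]]
(5516, [0.4345, -0.0651, np.float64(0.0711)], (53.2, 53.2), 17.7)
{'pixel': [215.6, 314.7], 'p': 0.93}
{'pixel': [425.3, 331.9], 'p': 0.78}
{'pixel': [353.4, 530.8], 'p': 0.78}
```

View pics/w1.png

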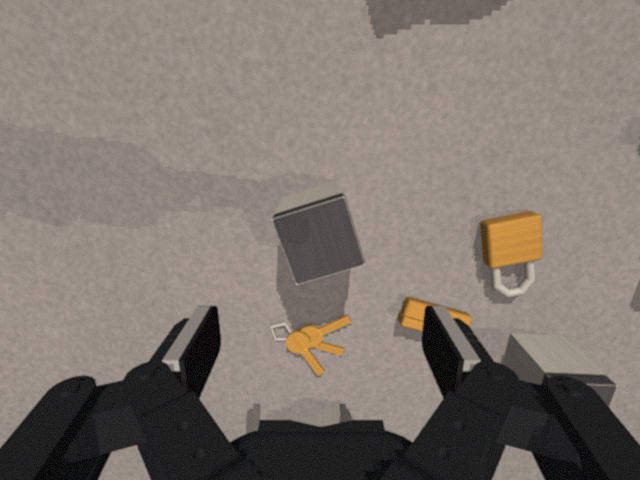

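The wrist view shows tin A's lid at pixel (318,238), turned 17.7°. Its centre fits at (0.4345, -0.065), z 0.071, which agrees with the other views. I'll turn and descend.

Request:
send_rows --increments '[[[0,-0.075,0.5],-0.983,1],[[0,0,0.5],-0.983,1],[[0,0,0.5],-0.983,1],[[0,0,0.94],0,1],[[0,0,0.94],0,1],[[0,0,0.94],0,1],[[0,0,0.94],0,1],[[0,0,0.94],0,1],[[0,0,0.94],0,1],[[0,0,0],0,1]]'

```text
clock: 3.33
position: [0.4343, -0.0642, 0.016]
tcp_rot: [-1.85, -2.534, 0.002]
ft_force: [-0.8, -0.3, -0.1]
width: 1.002
grip_force: 0.0
```

Request:
send_rows --increments '[[[0,0,0],0,-1],[[0,0,0],0,-1],[[0,0,0],0,-1],[[0,0,0],0,-1],[[0,0,0],0,-1],[[0,0,0],0,-1],[[0,0,0],0,-1],[[0,0,0],0,-1]]' --newtons 40

```text
clock: 4.0
position: [0.4373, -0.0655, 0.02]
tcp_rot: [1.851, 2.534, 0.002]
ft_force: [-0.2, 0.6, 7.2]
width: 0.603
grip_force: 42.9
```

Request:
send_rows --increments '[[[0,0,-0.3],0,-1],[[0,0,-0.4],0,-1],[[0,0,-0.4],0,-1],[[0,0,-0.4],0,-1],[[0,0,0],0,-1],[[0,0,0],0,-1],[[0,0,0],0,-1],[[0,0,0],0,-1]]'

```text
clock: 4.67
position: [0.435, -0.0649, 0.0482]
tcp_rot: [-1.853, -2.536, 0.0]
ft_force: [0.9, -0.3, -0.9]
width: 0.606
grip_force: 42.3
```

Request:
send_rows --increments '[[[0,0,0],0,-1],[[0,0,0],0,-1]]'

```text
clock: 4.83
position: [0.4351, -0.0649, 0.0481]
tcp_rot: [-1.853, -2.536, 0.001]
ft_force: [0.5, -0.5, -1.1]
width: 0.605
grip_force: 42.3
```

About 1 N, so tin A is a liner tin. Setting it back.

Request:
send_rows --increments '[[[0,0,0.5],0,-1],[[0,0,0.5],0,-1],[[0,0,0.25],0,-1],[[0,0,0.08],0,-1],[[0,0,0.04],0,-1],[[0,0,0],0,-1],[[0,0,0],0,-1]]'

```text
clock: 5.42
position: [0.4358, -0.0651, 0.0211]
tcp_rot: [1.853, 2.536, 0.0]
ft_force: [-0.1, -0.4, -2.3]
width: 0.603
grip_force: 42.3
```

Request:
send_rows --increments '[[[0,0,0.05],0,-1],[[0,0,0.05],0,-1],[[0,0,0],0,-1]]'

```text
clock: 5.67
position: [0.4361, -0.0652, 0.02]
tcp_rot: [1.853, 2.536, 0.0]
ft_force: [-1.7, 0.6, 4.9]
width: 0.605
grip_force: 42.9
```

Tin A is on the bench, so I'll release it, rise and go toward tin C at (0.650, -0.212).

Request:
send_rows --increments '[[[0,0,0],0,1],[[0,0,0],0,1],[[0,0,0],0,1],[[0,0,0],0,1],[[0,0,0],0,1],[[0,0,0],0,1],[[0,0,-0.8],0,1],[[0,0,-1],0,1],[[0,0,-1],0,1],[[0,0,-1],0,1],[[0,0,-1],0,1],[[0,0,-1],0,1]]'

```text
clock: 6.67
position: [0.4352, -0.0649, 0.136]
tcp_rot: [-1.853, -2.537, 0.0]
ft_force: [-0.1, -0.4, -0.6]
width: 1.0
grip_force: 0.0
```

Request:
send_rows --increments '[[[0,0,-0.8],0.9,1],[[0,0,0],0.9,1],[[0,0,0],0.9,1],[[0,0,0],0.75,1],[[0,0,0],0,1]]'

```text
clock: 7.08
position: [0.4354, -0.065, 0.1512]
tcp_rot: [2.28, 2.161, 0.0]
ft_force: [-0.3, 0.3, -0.2]
width: 1.002
grip_force: 0.0
```

Request:
send_rows --increments '[[[-0.565,0.9225,0],0,1],[[-0.565,0.9225,0],0,1],[[-0.565,0.9225,0],0,1],[[-0.565,0.9225,0],0,1],[[-0.565,0.9225,0],0,1],[[-0.565,0.9225,0],0,1],[[-0.565,0.9225,0],0,1],[[-0.565,0.9225,0],0,1],[[-0.565,0.9225,0],0,1],[[-0.565,0.9225,0],0,1],[[-0.565,0.9225,0],0,1],[[-0.565,0.9225,0],0,1]]'

```text
clock: 8.08
position: [0.65, -0.2126, 0.1504]
tcp_rot: [-2.276, -2.164, 0.001]
ft_force: [0.0, -0.7, 0.1]
width: 1.002
grip_force: 0.0
```

Request:
send_rows --increments '[[[0,0,0],0,1],[[0,0,0],0,1]]'

```text
clock: 8.25
position: [0.6498, -0.2125, 0.1503]
tcp_rot: [-2.277, -2.163, 0.0]
ft_force: [0.2, 0.0, -0.1]
width: 1.0
grip_force: 0.0
```

```bash
python3 - <<'E'
from fit import *
s=ctrl.state();print(s["position"],s["tcp_rot"])
c=ctrl.capture("wrist");np.savez("w2.npz",**c)
print(fit(c,(0.65,-0.212),0.063,0.08,0.05))
E
```

```text
[ 0.6498295  -0.21251113  0.15029675] [-2.27709008e+00 -2.16306730e+00  4.93115302e-04]
(5962, [0.6481, -0.2122, np.float64(0.0711)], (52.8, 53.0), 86.8)
```

Request:
send_rows --increments '[[[0,-0.08,0.94],0,1],[[0,0,0.94],0,1],[[0,0,0.94],0,1],[[0,0,0.94],0,1],[[0,0,0.94],0,1],[[0,0,0.94],0,1],[[0,0,0.94],0,1],[[0,0,0],0,1],[[0,0,0],0,1]]'

```text
clock: 9.05
position: [0.6457, -0.2106, 0.0183]
tcp_rot: [-2.275, -2.161, 0.002]
ft_force: [0.3, -0.3, 1.2]
width: 0.999
grip_force: 0.0
```

Request:
send_rows --increments '[[[0,0,0],0,-1],[[0,0,0],0,-1],[[0,0,0],0,-1],[[0,0,0],0,-1],[[0,0,0],0,-1],[[0,0,0],0,-1],[[0,0,0],0,-1]]' --newtons 50

```text
clock: 9.63
position: [0.6489, -0.2125, 0.0216]
tcp_rot: [2.277, 2.161, 0.001]
ft_force: [-1.6, -0.4, 6.8]
width: 0.606
grip_force: 55.5
```

Request:
send_rows --increments '[[[0,0,-0.3],0,-1],[[0,0,-0.4],0,-1],[[0,0,-0.4],0,-1],[[0,0,-0.4],0,-1],[[0,0,0],0,-1],[[0,0,0],0,-1],[[0,0,0],0,-1],[[0,0,0],0,-1],[[0,0,0],0,-1]]'

```text
clock: 10.38
position: [0.6473, -0.2117, 0.0488]
tcp_rot: [-2.278, -2.162, 0.001]
ft_force: [0.4, -0.8, -5.5]
width: 0.604
grip_force: 54.6
```

Tin C reads about 5.5 N, so it holds the check weight. I'll lift it and carry it toward the pan, stopping short for a look.

Request:
send_rows --increments '[[[0,0,-0.5],0,-1],[[0,0,-1],0,-1],[[0,0,-1],0,-1],[[0,0,-1],0,-1],[[0,0,-1],0,-1],[[0.4,-0.15,-0.5],0,-1],[[0.8,-0.27,0],0,-1],[[0.95,-0.34,0],0,-1],[[0.95,-0.34,0],0,-1],[[0.95,-0.34,0],0,-1],[[0.95,-0.34,0],0,-1],[[0.95,-0.34,0],0,-1]]'

```text
clock: 11.38
position: [0.6093, -0.088, 0.1478]
tcp_rot: [-2.275, -2.161, 0.002]
ft_force: [0.6, 0.8, -4.8]
width: 0.599
grip_force: 54.7
```

Request:
send_rows --increments '[[[0.95,-0.34,0],0,-1],[[0.95,-0.34,0],0,-1],[[0.95,-0.34,0],0,-1],[[0.95,-0.34,0],0,-1],[[0.95,-0.34,0],0,-1],[[0.95,-0.34,0],0,-1],[[0.95,-0.34,0],0,-1],[[0.95,-0.34,0],0,-1],[[0.95,-0.34,0],0,-1],[[0.95,-0.34,0],0,-1],[[0.95,-0.34,0],0,-1],[[0.95,-0.34,0],0,-1]]'

```text
clock: 12.38
position: [0.5392, 0.1429, 0.148]
tcp_rot: [-2.276, -2.162, 0.004]
ft_force: [-0.4, -0.4, -4.7]
width: 0.607
grip_force: 54.7
```

Request:
send_rows --increments '[[[0.5,-0.1,0],0,-1],[[0,0,0],0,-1],[[0,0,0],0,-1],[[0,0,0],0,-1],[[0,0,0],0,-1]]'

```text
clock: 12.8
position: [0.5408, 0.1504, 0.1493]
tcp_rot: [2.28, 2.161, -0.001]
ft_force: [0.2, 0.4, -5.3]
width: 0.602
grip_force: 54.6
```

```bash
python3 - <<'E'
from fit import *
s=ctrl.state();print(s["clock"],s["position"],s["tcp_rot"],s["ft_force"])
c=ctrl.capture("wrist");np.savez("w3.npz",**c);cv2.imwrite("pics/w3.png",c["img"])
print(fit(c,(0.544,0.237),0.064,0.076,0.085))
P=cloud(c)
for d in ctrl.place_of("pan_center","wrist")[:2]:
    r,k=d["pixel"];print(d,P[int(r),int(k)])
E
```

```text
12.8 [0.54076989 0.15044703 0.14926764] [ 2.27986700e+00  2.16125787e+00 -8.44674673e-04] [ 0.20901502  0.39807754 -5.33436765]
(41891, [0.5409, 0.2313, np.float64(0.071)], (123.9, 135.3), 86.9)
{'pixel': [107.5, 314.0], 'p': 0.91} [0.54192491 0.23861666 0.07010672]
```

View pics/w3.png

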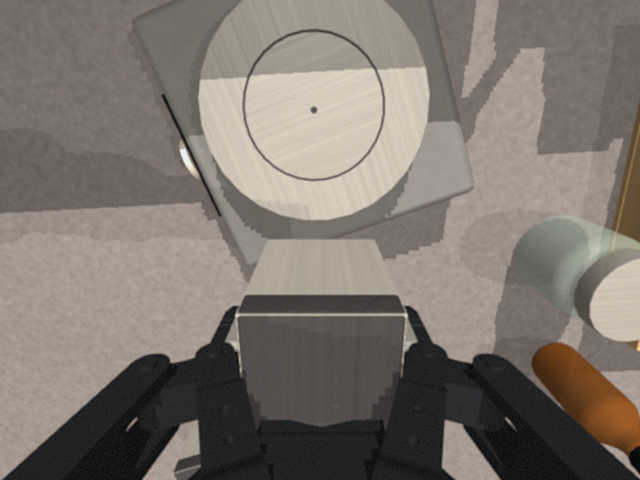

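The wrist view shows the pan's centre dot at pixel (314,110), with the tin held upright and its front wall at columns 240–405, rows 240–315. Next I'll measure the tin's pose in the grip.

```bash
python3 - <<'E'
from fit import *
c=np.load("w3.npz");P=cloud(c)
g=cv2.cvtColor(c["img"],cv2.COLOR_BGR2GRAY)[100:120,304:324].astype(float)
m=g<g.min()+40;r,k=np.argwhere(m).mean(0)+[100,304]
print("dot",r,k,P[105:116,309:320].reshape(-1,3).mean(0), px2w(c,r,k))
for rr in range(232,325,6): print(rr,np.round(P[rr,[262,290,321,350,380]][:, :].ravel(),4).tolist())
W=P[245:285,275:365].reshape(-1,3);W=W[(W[:,2]>.12)]
p=np.polyfit(W[:,0],W[:,1],1);q=np.polyfit(W[:,2],W[:,1],1)
print("wall mean",W.mean(0),"yaw deg",np.degrees(np.arctan(p[0])),"tilt deg",np.degrees(np.arctan(q[0])))
for rr in(260,290,316,330):
    L=P[rr];m=(L[:,2]>.12)&(np.arange(640)>200)&(np.arange(640)<440);L=L[m];print(rr,"x",np.nanmin(L[:,0]),np.nanmax(L[:,0]),np.nanmedian(L[:,2]))
F=P[232:300,262:380].reshape(-1,3);F=F[F[:,2]>.1];print("bottom z",np.nanpercentile(F[:,2],[0.5,1,2]))
E
```

```text
dot 109.5 313.5 [nan nan nan] [0.54157537 0.23721437 0.07164938]
232 [0.4984, 0.1557, 0.0457, 0.5189, 0.1547, 0.0461, 0.5415, 0.1536, 0.0465, 0.5628, 0.1515, 0.0434, 0.5915, 0.1365, 0.0015]
238 [0.4978, 0.1509, 0.0453, 0.5184, 0.15, 0.0458, 0.5412, 0.149, 0.0464, 0.5656, 0.1321, 0.0005, 0.5915, 0.1309, 0.0011]
244 [0.4975, 0.1466, 0.0461, 0.5281, 0.1769, 0.1353, 0.5427, 0.1757, 0.1343, 0.5562, 0.1757, 0.1363, 0.5915, 0.1254, 0.0012]
250 [0.4968, 0.1415, 0.0451, 0.5287, 0.1768, 0.143, 0.5427, 0.1762, 0.1436, 0.5557, 0.1752, 0.1427, 0.5915, 0.1197, 0.0009]
256 [0.5173, 0.1773, 0.1502, 0.5294, 0.1768, 0.1505, 0.5427, 0.1759, 0.1502, 0.5551, 0.1755, 0.1509, 0.5679, 0.175, 0.1513]
262 [0.5184, 0.1775, 0.1576, 0.53, 0.1769, 0.1576, 0.5427, 0.1761, 0.1573, 0.5547, 0.1748, 0.1557, 0.5668, 0.1751, 0.1581]
268 [0.5194, 0.1773, 0.1635, nan, nan, nan, 0.5427, 0.1761, 0.1634, 0.5542, 0.1751, 0.1627, 0.566, 0.1748, 0.1634]
274 [0.5202, 0.1771, 0.1687, 0.5308, 0.1762, 0.1681, 0.5427, 0.1758, 0.1685, 0.5537, 0.1752, 0.1686, 0.565, 0.175, 0.1695]
280 [0.5214, 0.1779, 0.1759, 0.5314, 0.177, 0.175, 0.5
[... 622 characters left out ...]
 0.1764, 0.1963, 0.5515, 0.1769, 0.1981, 0.5607, 0.1756, 0.1967]
316 [0.5249, 0.1767, 0.1988, nan, nan, nan, 0.5427, 0.1761, 0.1994, 0.5514, 0.1751, 0.1984, 0.5604, 0.1747, 0.1986]
322 [0.5248, 0.175, 0.1993, 0.5331, 0.1738, 0.1981, 0.5425, 0.1733, 0.1982, 0.5513, 0.173, 0.1985, 0.5603, 0.1733, 0.1998]
wall mean [0.54207585 0.17616826 0.15908579] yaw deg -3.0979113009948946 tilt deg 0.04047999212374511
260 x 0.516973547203671 0.5682148734718658 0.15522755577730435
290 x 0.516733888270772 0.5682415669043294 0.1823887832709333
316 x 0.5028293902955365 0.580524890994021 0.1984215560369315
330 x 0.5024995008104226 0.5806419686857772 0.19878932157382062
bottom z [0.12936099 0.12974453 0.13091919]
```

Tin centre is (0.5412, 0.1502), upright, with its underside 20.5 mm below the TCP. The pan dot is at (0.5416, 0.237). Moving over it and down to about 13 mm above.

Request:
send_rows --increments '[[[0.4,-0.02,0],0,-1],[[0.8,-0.04,0],0,-1],[[0.9,-0.04,0],0,-1],[[0.9,-0.04,0],0,-1],[[0.8,-0.04,0],0,-1],[[0.4,-0.02,0],0,-1],[[0.135,-0.005,0.25],0,-1],[[0,0,0.5],0,-1],[[0,0,0.5],0,-1],[[0,0,0.5],0,-1],[[0,0,0.3],0,-1],[[0,0,0.2],0,-1]]'

```text
clock: 13.9
position: [0.5399, 0.2369, 0.1024]
tcp_rot: [-2.279, -2.16, 0.005]
ft_force: [-0.2, 0.1, -5.8]
width: 0.598
grip_force: 54.6
```

Request:
send_rows --increments '[[[0,0,0],0,-1],[[0,0,0],0,-1],[[0,0,0],0,-1],[[0,0,0],0,-1]]'

```text
clock: 14.23
position: [0.5419, 0.2381, 0.1053]
tcp_rot: [2.279, 2.162, 0.002]
ft_force: [-0.3, 0.4, -4.8]
width: 0.603
grip_force: 54.6
```

```bash
python3 - <<'E'
from fit import *
s=ctrl.state();print(s["clock"],s["position"],s["tcp_rot"],s["ft_force"])
c=ctrl.capture("wrist");np.savez("w4.npz",**c);cv2.imwrite("pics/w4.png",c["img"])
for n in("scene","side"):
    d=ctrl.capture(n);np.savez(n+"4.npz",**d)
P=cloud(c)
W=P[230:320,240:400].reshape(-1,3);W=W[(W[:,2]>.09)&(W[:,2]<.13)]
print("wall",np.nanmedian(W,0))
Q=P.reshape(-1,3);Q=Q[(np.hypot(Q[:,0]-.542,Q[:,1]-.237)<.075)&(abs(Q[:,2]-.0705)<.004)];
print("pan edges",np.nanmin(Q[:,:2],0),np.nanmax(Q[:,:2],0),np.nanmedian(Q[:,2]))
E
```

```text
14.2333 [0.54193614 0.23809349 0.10527993] [2.27856304e+00 2.16177350e+00 2.20693619e-03] [-0.31886679  0.39361604 -4.82631613]
wall [0.54375024 0.26377862 0.11390206]
pan edges [0.47371148 0.20269193] [0.60898383 0.30486167] 0.0707944655100755
```

View pics/w4.png

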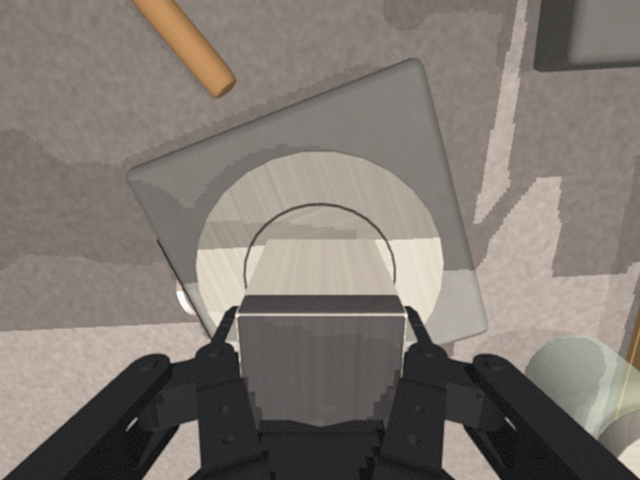

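The wrist view shows the tin over the engraved circle (rows 204 down, columns 245–395), about 1 mm off centre. I'll correct that and lower to about 3 mm above the pan.

Request:
send_rows --increments '[[[-0.045,-0.04,0.15],0,-1],[[0,0,0.15],0,-1],[[0,0,0.15],0,-1],[[0,0,0.1],0,-1],[[0,0,0.05],0,-1],[[0,0,0],0,-1],[[0,0,0],0,-1],[[0,0,0],0,-1]]'

```text
clock: 15.05
position: [0.5405, 0.2372, 0.0926]
tcp_rot: [2.279, 2.162, 0.0]
ft_force: [0.0, -0.0, -4.7]
width: 0.602
grip_force: 54.6
```

Request:
send_rows --increments '[[[0,0,0.025],0,-1],[[0,0,0.025],0,-1],[[0,0,0.025],0,-1],[[0,0,0.025],0,-1],[[0,0,0.025],0,-1],[[0,0,0.025],0,-1],[[0,0,0.025],0,-1],[[0,0,0.025],0,-1],[[0,0,0],0,-1],[[0,0,0],0,-1],[[0,0,0],0,-1]]'

```text
clock: 15.97
position: [0.5406, 0.2372, 0.0887]
tcp_rot: [2.279, 2.162, 0.001]
ft_force: [0.4, -0.6, -3.5]
width: 0.602
grip_force: 54.6
```

Request:
send_rows --increments '[[[0,0,0.025],0,-1],[[0,0,0.025],0,-1],[[0,0,0.025],0,-1],[[0,0,0.025],0,-1],[[0,0,0.025],0,-1],[[0,0,0.025],0,-1],[[0,0,0],0,-1],[[0,0,0],0,-1],[[0,0,0],0,-1]]'

```text
clock: 16.72
position: [0.5406, 0.2372, 0.0857]
tcp_rot: [2.279, 2.162, 0.001]
ft_force: [-0.1, 0.4, -2.6]
width: 0.604
grip_force: 54.8
```

Request:
send_rows --increments '[[[0,0,0],0,-1],[[0,0,0],0,-1]]'

```text
clock: 16.88
position: [0.5406, 0.2372, 0.0857]
tcp_rot: [2.279, 2.162, 0.001]
ft_force: [1.2, 0.3, -0.7]
width: 0.6
grip_force: 54.8
```

The force readings are noisy, so I'll average several and measure the pan height with the wrist camera.

```bash
cat > chk.py <<'E'
from fit import *
def panz(c):
    Q=cloud(c).reshape(-1,3);r=np.hypot(Q[:,0]-.5413,Q[:,1]-.237)
    return np.nanmedian(Q[(r<.064)&(r>.045)&(Q[:,1]>.25)&(abs(Q[:,2]-.066)<.012)][:,2])
if __name__=="__main__":
    f=[];z=[];t=[]
    for i in range(10):
        c=ctrl.capture("wrist");s=ctrl.state();f.append(s["ft_force"][2]);z.append(panz(c));t.append(s["position"][2])
    print("ref",panz(np.load("w4.npz")),"pan",np.mean(z),np.ptp(z),"fz",np.mean(f),np.std(f),"tcp",np.mean(t),s["clock"])
E
python3 chk.py
```

```text
ref 0.07070987552156041 pan 0.06470474572410446 5.639803043845648e-05 fz -1.7825193824266528 0.5432295893877988 tcp 0.08560383529191659 17.3833
```

The pan is 6.0 mm down with 1.8 N still on the arm, so it should rest at about 9.3 mm. Lowering 3.2 mm more.

Request:
send_rows --increments '[[[0,0,0.02],0,-1],[[0,0,0.02],0,-1],[[0,0,0.02],0,-1],[[0,0,0.02],0,-1],[[0,0,0.02],0,-1],[[0,0,0.02],0,-1],[[0,0,0.02],0,-1],[[0,0,0.02],0,-1],[[0,0,0],0,-1],[[0,0,0],0,-1],[[0,0,0],0,-1]]'

```text
clock: 18.3
position: [0.5405, 0.2372, 0.0824]
tcp_rot: [2.279, 2.162, 0.0]
ft_force: [0.7, 1.1, -0.2]
width: 0.606
grip_force: 55.1
```

```bash
python3 chk.py
```

```text
ref 0.07070987552156041 pan 0.061527886137370626 7.310041657861144e-05 fz 0.06700035729415894 0.415260790447015 tcp 0.08241370615224107 18.8
```

The pan is 9.2 mm down with about zero force on the arm, so it carries the tin. I'll ease the grip and open.

Request:
send_rows --increments '[[[0,0,0],0,-1],[[0,0,0],0,-1],[[0,0,0],0,-1],[[0,0,0],0,0.22],[[0,0,0],0,0.25],[[0,0,0],0,0.3],[[0,0,0],0,0.4],[[0,0,0],0,0.6],[[0,0,0],0,0.8],[[0,0,0],0,0.9],[[0,0,0],0,0.9]]' --newtons 20

```text
clock: 19.72
position: [0.5403, 0.2371, 0.0823]
tcp_rot: [-2.279, -2.162, 0.0]
ft_force: [0.1, 1.0, -0.1]
width: 0.949
grip_force: 0.0
```

```bash
python3 chk.py; python3 - <<'E'
from fit import *
c=ctrl.capture("wrist");cv2.imwrite("pics/w5.png",c["img"])
E
```

```text
ref 0.07070987552156041 pan 0.06125036448624237 1.8317259364533656e-05 fz -0.1322136656235023 0.4676589515329176 tcp 0.08231449583858451 20.2167
```

View pics/w5.png

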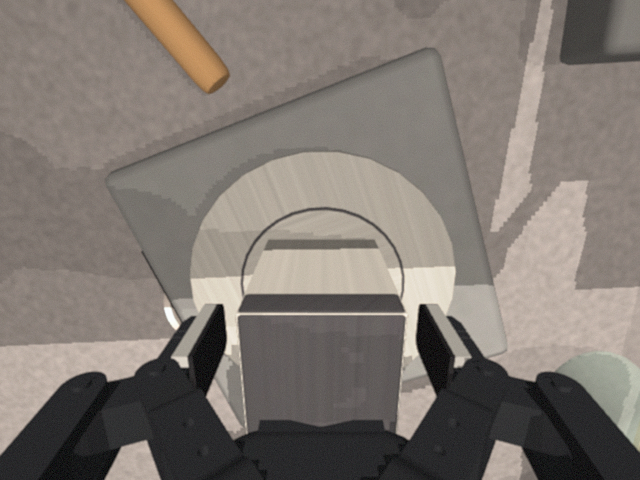

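The tin (lid at columns 238–405, rows 295–430) stands free on the pan, both pads are clear at columns 222 and 418, and the pan is 9.5 mm down. Rising straight up.

Request:
send_rows --increments '[[[0,0,-0.3],0,1],[[0,0,-0.6],0,1],[[0,0,-1],0,1],[[0,0,-1],0,1],[[0,0,-1],0,1],[[0,0,-1],0,1],[[0,0,-1],0,1],[[-0.5,0,0],0,1],[[-0.5,0,0],0,1],[[0,0,0],0,1],[[0,0,0],0,1]]'

```text
clock: 21.18
position: [0.5384, 0.2161, 0.1992]
tcp_rot: [-2.28, -2.16, 0.003]
ft_force: [0.0, 1.0, -0.0]
width: 1.003
grip_force: 0.0
```

```bash
python3 - <<'E'
from fit import *
s=ctrl.state();print(s["clock"],s["position"],s["ft_force"])
c=ctrl.capture("wrist")
print("tin",fit(c,(0.541,0.237),0.12,0.14,0.05))
Q=cloud(c).reshape(-1,3);r=np.hypot(Q[:,0]-.5413,Q[:,1]-.237)
q=Q[(r<.09)&(abs(Q[:,2]-.061)<.004)];print("pan",np.nanmin(q,0),np.nanmax(q,0),np.nanmedian(q[:,2]))
h=cv2.convexHull((q[:,:2]*1000).astype(np.float32));print("circle",cv2.minEnclosingCircle(h))
for n in("scene","side"):
    d=ctrl.capture(n)
    for xy in((0.436,-0.065),(0.451,-0.305)):print(n,fit(d,xy,0.063,0.08))
    print(n,"tin pan",fit(d,(0.542,0.237),0.12,0.14,0.05))
    if n=="side":cv2.imwrite("pics/side9.png",d["img"])
E
```

```text
21.1833 [0.53835349 0.2160862  0.1992393 ] [ 0.03845073  0.98782058 -0.0096098 ]
tin (7115, [0.5407, 0.2373, np.float64(0.1317)], (52.7, 53.1), 86.9)
pan [0.47352307 0.16978189 0.05802179] [0.60839974 0.3047168  0.06497203] 0.0613569752167952
circle ((541.2301025390625, 236.9793243408203), 68.00532531738281)
scene (273, [0.4398, -0.0626, np.float64(0.0683)], (59.3, 54.7), 16.7)
scene (300, [0.4537, -0.3028, np.float64(0.0682)], (60.0, 56.1), 30.4)
scene tin pan (333, [0.5454, 0.2386, np.float64(0.1287)], (55.4, 57.0), 85.4)
side (568, [0.437, -0.0651, np.float64(0.07)], (53.4, 56.1), 18.8)
side (1002, [0.4505, -0.3071, np.float64(0.0703)], (54.7, 53.5), 30.0)
side tin pan (335, [0.5422, 0.2353, np.float64(0.1305)], (58.5, 52.7), 86.9)
```

View pics/side9.png

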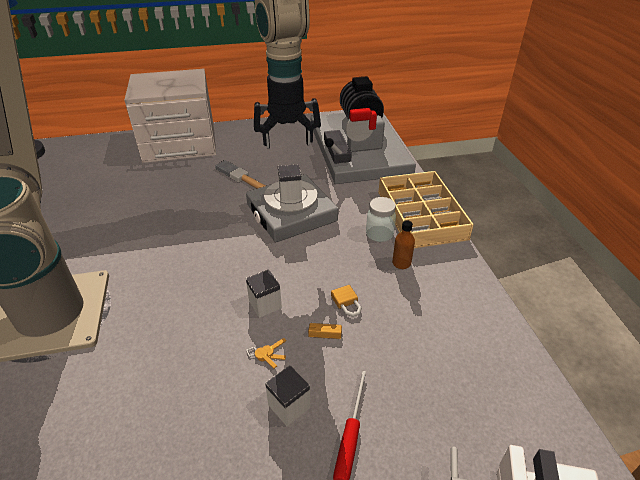

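The side view shows the tin upright in the centre of the pan (290,185), the two light tins upright at (263,290) and (288,395), and the other things undisturbed. The tin is about 0.6 mm from the pan centre, the pan is 9.4 mm down, and the gripper is clear.

```bash
python3 -c "
from workcell import ctrl
print(ctrl.close_job())"
```

```text
the job is handed in; nothing more can be done
None
```

The job is handed in: tin_c's look-alike at (0.65, -0.21) proved the heavy one (about 5.2 N) and stands upright about 0.6 mm from the pan's centre with the pan about 9.4 mm down, the other two tins upright on the bench and nothing else disturbed; no verdict was returned.

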